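# Restart the tripped spool lapping machine unloaded

## Robot

A 6-joint arm with a two-finger parallel gripper is mounted at the origin on the work surface. World frame = base frame: x ahead of the robot, y to its left, z up, the work surface at z = 0. Lengths are in m, angles in rad, forces in N, time in s.
With the tool pointing down it reaches from about 0.425 to 0.95 m from the base axis. Payload 3.5 kg.
Tool frame: the origin (TCP) lies on the centre line of the jaws, within the pads' length; the fingertips stand 11 mm ahead of it and the grasp point (between the pads) lies 8 mm behind it; y points along the fingers, x is the direction in which the jaws open and shut, and the axes are right-handed (so a half turn about y gives the same grasp; the last joint's range is limited). The gripper opens to 85 mm and grips with 20 to 120 N. Pads are 22 mm wide; open, the fingers measure 114 mm over their backs; the gripper's body (76 mm by 85 mm) begins 54 mm behind the grasp point. The pads swing forward as they close: fully open they stand 13 mm farther back than shut.
Start: joints at [1.035, 0.286, 1.577, -0, 1.279, -0.15], TCP at [0.254, 0.625, 0.242] pointing down, gripper open.
Joint ranges: [-2.77, 2.77], [-0.9, 2.22], [0.21, 2.48], [-1.53, 4.67], [0.24, 2.81], [-2.84, 2.84]. Speed limits (rad/s): [2.79, 2.79, 3.14, 3.14, 3.14, 3.14].

## Interface

Orientations are given as a unit quaternion [x, y, z, w].
In Python, from plant import get_state, read_camera, sign_off gives the robot as it stands.
- The arm moves only by the shell command python3 -m inch 'ROWS' [FORCE]. ROWS is JSON, a list of rows, each an object of numbers: "ax", "ay", "az": the turn, a rotation vector about the tool's x, y, z in rad; "x", "y", "z": the shift along the tool's x, y, z in mm; "hand": the closure, from -1 (fully open) to 1 (shut). In form: [{"ax": .., "ay": .., "az": .., "x": .., "y": .., "z": .., "hand": ..}, ...]. A call has 1 to 5 rows; each row shifts and turns the commanded pose from where the row before left it, along the tool's axes as they then stand; what a row does not reach is not made up. A row lasts 1/12 s, in which the tool goes at most 41.7 mm and 7.16 degrees, less where a joint would pass 70% of its speed; a pose out of reach is approached as far as the arm can. A call with a gripper value outside its range is refused whole. The fingers move at their own pace and stop on an object; FORCE is the grip in N (left out, the last holds). Time passes only in rows, so rows that do not move let the fingers close. It gives the time, the measured TCP pose, the force and the opening at its end, in the units of the state.
- get_state(): the state, without advancing time (a new reading comes with each control period).
- read_camera(name): name is "side" or "top" or "wrist"; returns a dict with "img" (480x640x3 uint8, red, green, blue), "fov_y" (degrees; the focal length in pixels is half the picture's height over the tangent of half this angle, whatever the lens; pixels are square), "cx", "cy" (the principal point, pixels), "distortion" ([k1, k2, p1, p2, k3] as OpenCV has them; the pictures are not rectified), "T" (4x4, takes a point from camera to world coordinates); the wrist camera has in their place "T_tool_cam" (4x4, takes a point from camera to tool coordinates, whose origin is the TCP and whose axes are the tool frame's). Camera axes: x right, y down, z forward; pixel columns grow to the right and rows downward; lengths in m; the calibration is good to about 2 mm. A picture is of the moment at which its call begins: read the wrist's pose just before it. There is no depth.
- sign_off(): hands the job in, once; it reports no verdict.
The state is a dict: "time": time; "qpos": joint angles; "dq": joint speeds; "joint_efforts": joint torques, N m; "eef_pos": TCP position; "tcp_rot": TCP orientation; "contact_force": force on the tool from outside, world axes, zero at the start; "wrist_torque": the same for the moment, N m; "opening": opening from 0.0 (shut) to 1.0 (fully open).
Only numpy, scipy, OpenCV 4.12 (cv2) and the standard library are available. Lean on these libraries where they do the work, as an engineer would, in place of code of your own. Each camera call takes 0.05 s, during which the arm holds its last target. There are 200 camera calls.

## Task

The lapping machine stalled and its overload cutout has tripped. First swing the counterweighted lap arm up past its balance point so that it rests open by itself, then reset the cutout: push its lever towards the red OFF mark until you feel it come up against its stop, and only then throw it fully over to the green ON mark. Do not force the lever against its OFF stop, which bends, and leave the loose parts on the bench where they are.

Things in the scene. Friction and masses are not known exactly. Their poses are not given: they have to be found in the camera images.
- lapper: The green lapping machine, fixed: base 270 x 90 x 22 mm with a dark spool lying across it and a hinged lap arm. Its origin is on the bench straight under the arm's pivot; the base runs from 195 mm in front (-x) to 75 mm behind (+x) of it. z points up, x roughly away from the robot. The pivot pin lies along y, 70 mm above the bench, between two heads that reach 86 mm above the bench.
- lap_arm (a joint): Angle (rad) of the lap arm. 0: down, its yellow bar (165 x 22 x 14 mm, copper shoe) level from the pivot towards the machine's -x, over the spool. It grows as the bar rises and swings back, to the open stop at 1.25. Let go below about 0.8 it falls back down; past that it falls on to the open stop by itself.
- post_mark (a point): A point in the red raising post, 80 mm from the pivot along the post. The post is part of the lap arm, at right angles to its bar, and stands straight up at joint 0; 12 mm thick (x), 22 mm wide (y), ending 112 mm from the pivot. Pushing it towards the machine's +x raises the arm; that takes at most about 6 N at 55 mm above the pivot. The dark counterweight sits behind it (+x).
- starter: The grey starter box, fixed, 150 (x) x 90 (y) x 80 mm high, with cheeks to 92 mm on both sides of the lever slot. Origin: centre of its underside; z up, x roughly away from the robot. The red OFF mark is at its -x end, the green ON mark at its +x end. The lever's pivot is 85 mm above the origin, along y.
- trip_lever (a joint): Angle (rad) of the cutout lever. Near 0 (upright): tripped. Negative: towards OFF (the box's -x), up to a stop that cannot be seen and lies anywhere from -0.33 to -0.74. Positive: towards ON (+x), stop at 0.6. Until the lever has been pushed home against the OFF stop (to within about 0.08 rad of it), a latch inside bars it from ON at 0.1 to 0.46.
- lever_mark (a point): A point in the black, orange-tipped cutout lever, 60 mm from its pivot along the lever. It is 12 mm thick (x), 22 mm wide (y), ends 118 mm from the pivot and stays where left. It takes 2 to 3 N, 55 mm above the pivot; towards OFF the reset latch then resists, up to 8 N in all; the stop is firm: 12 to 18 N there is plenty. Leaning far over, its end binds on a finger that does not rise with it.
- spool_handle_mid (a point): Bystander: a loose black bakelite spool handle, 130 mm long, 30 mm thick, lying; the point is at its middle.
- end_plug_mid (a point): Bystander: a loose orange nylon end plug, 48 mm across, 60 mm high, upright; the point is at its centre.
- ball_cage_mid (a point): Bystander: a loose silver steel check ball cage, 50 mm across, 65 mm high, upright; the point is at its centre.
- oil_can_mid (a point): Bystander: a loose blue oil bottle, 60 mm across, 130 mm high; the point is at its centre.
- stop_bend (a joint): How far (m) the OFF stop inside the starter box has been bent: 0 as found. It does not move in proper use; it starts to give when the lever is pressed against it with more than about 20 N, 55 mm above the lever's pivot, and is spoilt at 0.0015. It cannot be seen.
Not all that is in view belongs to the job. What is shaped like the starter but blue is not meant.

How it is judged:
On the way, in this order (a step that is already met when the one before it is completed fails the run):
1. the lap arm rests open (joint above 1.1 rad), with the cutout lever not yet taken to OFF (value of joint lap_arm above 1.1 rad and value of joint trip_lever above -0.3 rad), for 0.2 s.
2. the cutout lever is pushed off (below -0.29 rad) with the lap arm open (value of joint trip_lever below -0.29 rad and value of joint lap_arm above 1.1 rad), for 0.1 s.
At the end, for the whole second after the job is handed in: The cutout lever stands at ON (above 0.5 rad; its stop is at 0.6) and the lap arm rests open (above 1.1 rad; its stop is at 1.25), both at rest (value of joint trip_lever above 0.5 rad and value of joint lap_arm above 1.1 rad and velocity of joint trip_lever between -0.05 and 0.05 rad/s and velocity of joint lap_arm between -0.05 and 0.05 rad/s); the robot touches nothing.
It fails at once if the OFF stop is bent by forcing the lever against it (by over 1.5 mm) (value of joint stop_bend above 0.0015 m).
It fails at once if a loose bystander is shifted by more than 30 mm (distance of any of spool_handle_mid, end_plug_mid, ball_cage_mid, oil_can_mid from where it was at the start of the episode above 0.03 m).
It also fails if it takes over 72 s, if anything falls off the work surface, if the arm or the gripper's body presses on something with over 40 N, if the wrist force passes 120 N, or if a joint passes its speed limit or range.

## Working session

There is one attempt and no reset: what is moved stays moved. The work goes in short steps, Python scripts to look and compute and a shell command to move; the robot and the scene stay as the last step left them, time stands still between calls to the robot, and variables do not carry over. Pictures are saved under pics/ and viewed, about 8 in all and at most 12, crops included, and the job is handed in when it is done.

```bash
mkdir -p pics; ls
python3 - <<'E'
from plant import *
import cv2
s=get_state();print({k:np.round(v,3).tolist() if 0 else v for k,v in s.items()})
for n in("side","top"):
    c=read_camera(n);cv2.imwrite(f"pics/{n}0.png",c["img"][:,:,::-1]);print(n,c["fov_y"],c["cx"],c["cy"],c["distortion"],c["T"])
E
```

```text
pics
{'time': 0.0, 'qpos': array([ 1.03500737e+00,  2.87185394e-01,  1.57817403e+00, -5.77549899e-06,
        1.27858694e+00, -1.50007728e-01]), 'dq': array([ 1.14867144e-03,  1.14475678e-03,  4.61464073e-05, -1.14743445e-03,
        4.17743979e-04, -3.91491463e-04]), 'joint_efforts': array([-3.63768131e-04, -4.05972505e+01, -2.92626518e+01, -7.78318372e-05,
        5.69152005e-03, -3.32128378e-07]), 'eef_pos': array([0.25364587, 0.62485393, 0.2409356 ]), 'tcp_rot': array([ 0.58693282,  0.3941278 , -0.39563015, -0.58621662]), 'contact_force': array([0.59043013, 0.28671088, 0.66576195]), 'wrist_torque': array([-0.00193711, -0.00046098,  0.02644764]), 'opening': 1.0012129646912251}
side 44.9123554976582 322.5107275800496 243.06296951149372 [-0.18249134  0.          0.          0.          0.        ] [[ 0.96372335 -0.19690187  0.18018592  0.2704484 ]
 [-0.26688958 -0.71774638  0.64312525 -0.85269997]
 [ 0.00269522 -0.66788457 -0.74426     1.08023645]
 [ 0.          0.          0.          1.        ]]
top 47.47894442935969 328.3094586741392 234.28264436293398 [-0.01418281  0.          0.          0.          0.        ] [[ 0.00446975 -0.99812699  0.06101254  0.41561287]
 [-0.99990682 -0.00367406  0.01314741 -0.02096896]
 [-0.01289862 -0.06106562 -0.99805041  1.36076606]
 [ 0.          0.          0.          1.        ]]
```

View pics/top0.png

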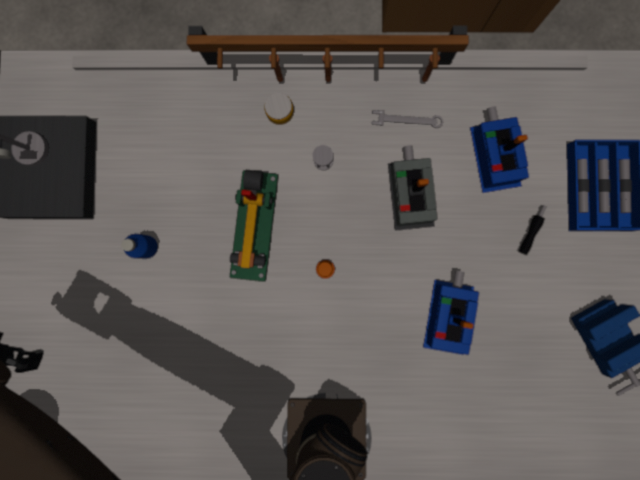

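View pics/side0.png

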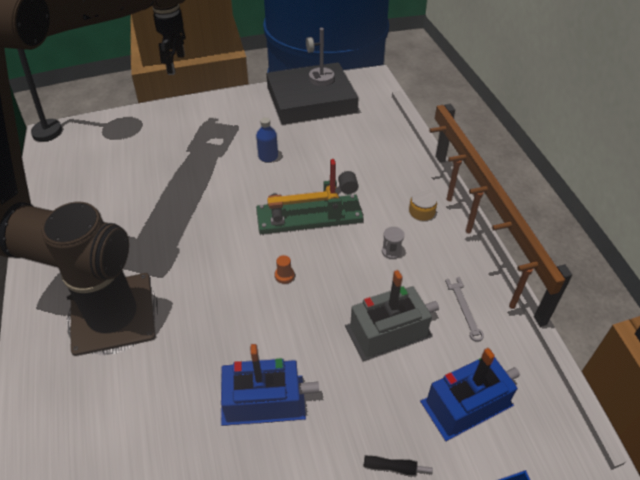

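The top view shows the green lapper at (253,225) and its post near (250,192). There are three starter shapes: grey at (413,190), blue at (500,152) and blue at (453,317). I choose the grey one and check it, with the lapper, in a close crop. The bystanders are the orange plug at (325,268), the silver cage at (323,157), the blue bottle at (142,245) and the black handle at (532,230).

```bash
cat > h.py <<'E'
import numpy as np,cv2
from plant import *
def K(c):
    f=240/np.tan(np.radians(c["fov_y"])/2);return np.array([[f,0,c["cx"]],[0,f,c["cy"]],[0,0,1]])
def ray(c,px):
    u=cv2.undistortPoints(np.array([[px]],float),K(c),np.array(c["distortion"]))[0,0]
    return c["T"][:3,3],c["T"][:3,:3]@[u[0],u[1],1]
def atz(c,px,z):
    o,d=ray(c,px);return o+d*(z-o[2])/d[2]
def proj(c,P):
    T=np.linalg.inv(c["T"]);r=cv2.Rodrigues(T[:3,:3])[0]
    return cv2.projectPoints(np.array(P,float).reshape(-1,1,3),r,T[:3,3],K(c),np.array(c["distortion"]))[0][:,0]
def tri(c1,p1,c2,p2):
    o1,d1=ray(c1,p1);o2,d2=ray(c2,p2)
    A=np.c_[d1,-d2];t=np.linalg.lstsq(A,o2-o1,rcond=None)[0];a=o1+d1*t[0];b=o2+d2*t[1];return (a+b)/2,np.linalg.norm(a-b)
E
python3 - <<'E'
import cv2,numpy as np
t=cv2.imread("pics/top0.png");s=cv2.imread("pics/side0.png")
def cr(i,x,y,w,h,W,H):return cv2.resize(i[y:y+h,x:x+w],(W,H),interpolation=cv2.INTER_CUBIC)
a=np.hstack([cr(t,220,160,70,130,323,600)[:300*2],np.vstack([cr(t,380,140,70,100,210,300),cr(s,340,260,110,100,330,300)[:,:210]])])
A=cr(t,225,160,60,125,288,600)   #4.8x
B=cr(t,380,140,60,100,288,480)   #4.8x
B=np.vstack([B,np.zeros((120,288,3),np.uint8)])
cv2.imwrite("pics/tc.png",np.hstack([A,B]))
C=cr(s,250,150,120,85,600,425) #5x
cv2.imwrite("pics/sc.png",np.vstack([cr(s,250,150,150,60*1+30,500*1,300),cr(s,340,260,150,90,500,300)])) #3.333x
E
```

```text
(no output)
```

View pics/tc.png

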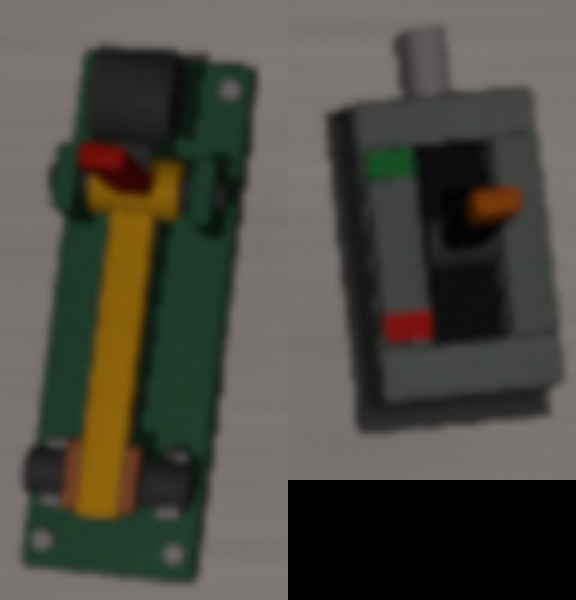

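View pics/sc.png

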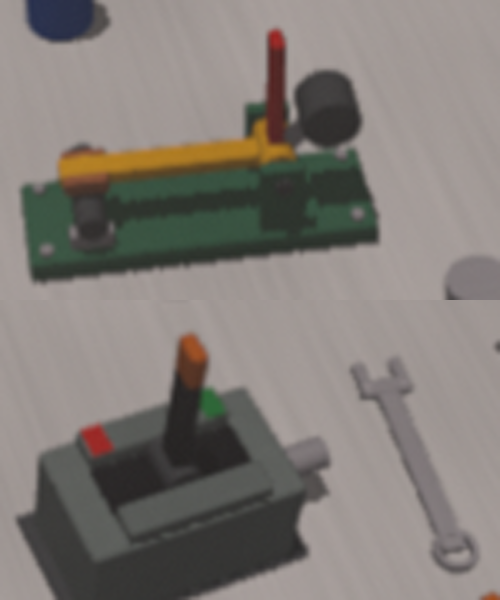

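Run:
```python
from h import *
t=read_camera("top");s=read_camera("side")
T=lambda x,y,ox:(ox+x/4.8,(160 if ox==225 else 140)+y/4.8)
L=[atz(t,T(x,y,225),.022) for x,y in[(87,48),(257,66),(197,582),(25,568)]]
S=[atz(t,T(x-288,y,380),.085) for x,y in[(350,107),(530,90),(563,385),(385,402)]]
for n,Q in(("lap",L),("sta",S)):
    Q=np.array(Q);print(n,Q[:,:2].round(3).tolist(),Q.mean(0).round(3))
    for i in range(4):print(np.linalg.norm(Q[i]-Q[i-1]).round(3),end=" ")
    d=(Q[0]+Q[1]-Q[2]-Q[3]);print("yaw",np.arctan2(d[1],d[0]).round(3))
p,e=tri(t,T(103,157,225),s,(250+277/3.333,150+33/3.333));print("posttip",p.round(3),e, "z182",atz(t,T(103,157,225),.182).round(3))
p,e=tri(t,T(498-288,202,380),s,(340+191/3.333,260+42/3.333));print("levertip",p.round(3),e,"z203",atz(t,T(498-288,202,380),.203).round(3))
for n,px,z in(("handle",(532,230),.015),("plug",(325,268),.05),("cage",(323,155),.06),("bottle",(135,245),.1)):print(n,atz(t,px,z).round(3))
q=get_state();from scipy.spatial.transform import Rotation as R;print(R.from_quat(q["tcp_rot"]).as_matrix().round(3))
```

```text
lap [[0.657, 0.209], [0.647, 0.121], [0.382, 0.149], [0.388, 0.237]] [0.518 0.179 0.022]
0.27 0.089 0.267 0.088 yaw -0.104
sta [[0.664, -0.156], [0.673, -0.244], [0.528, -0.259], [0.519, -0.172]] [ 0.596 -0.208  0.085]
0.146 0.089 0.146 0.087 yaw 0.108
posttip [0.58  0.172 0.184] 0.005590890406431316 z182 [0.578 0.173 0.182]
levertip [ 0.6   -0.209  0.205] 0.0035107348236083843 z203 [ 0.599 -0.209  0.203]
handle [ 0.51  -0.505  0.015]
plug [0.415 0.004 0.05 ]
cage [0.687 0.01  0.06 ]
bottle [0.466 0.445 0.1  ]
[[ 0.376 -0.001 -0.927]
 [ 0.927 -0.001  0.376]
 [-0.002 -1.     0.   ]]
```

The lapper measures 270 x 89 mm and the starter 146 x 88 mm, both as given. The post tip and lever tip triangulate to the right heights. Next I shut the fingers, turn the tool so its z axis lies along the lapper's -x, and travel.

```bash
cat > d.py <<'E'
import sys
from h import *
from scipy.spatial.transform import Rotation as R
# usage: d.py lap|sta x(mm) tip_h_above_pivot(mm)
o,yaw,pz={"lap":((.578,.173),-.104,.070),"sta":((.596,-.208),.108,.085)}[sys.argv[1]]
s=get_state();M=R.from_quat(s["tcp_rot"]).as_matrix();ex=np.array([np.cos(yaw),np.sin(yaw),0]);ey=np.array([-ex[1],ex[0],0])
p=s["eef_pos"]-np.r_[o,pz+.011];print("t",s["time"],"now x,y,tip h mm",(1e3*np.array([p@ex,p@ey,p[2]])).round(1),"F",s["contact_force"].round(1),"Fx",(s["contact_force"]@ex).round(1),"open",round(s["opening"],2))
if len(sys.argv)>2:
    x,h=map(float,sys.argv[2:4]);tgt=np.r_[o,pz+.011+h/1e3]+ex*x/1e3
    print("tool shift mm",(M.T@(tgt-s["eef_pos"])*1e3).round(1))
    Md=np.c_[-np.cross([0,0,-1.],-ex)*-1,[0,0,-1],-ex];Md[:,0]=np.cross(Md[:,1],Md[:,2])
    print("turn tool",R.from_matrix(M.T@Md).as_rotvec().round(3))
E
python3 -m inch '[{"ay":-0.07,"hand":1},{"ay":-0.07,"hand":1},{"ay":-0.07,"hand":1},{"ay":-0.07,"hand":1},{"hand":1}]' 40; python3 d.py lap -60 100
```

```text
t 0.2 now x,y,tip h mm [-369.4  415.9  160.4] F [ 0.1 -0.1 -0.6] Fx 0.1 open 1.0
tool shift mm [-313.4   60.8 -412.9]
turn tool [-0.    -0.282 -0.001]validation failed for argument at $[0]...
```

```bash
python3 -m inch '[{"ax":0,"ay":-0.07,"az":0,"x":0,"y":0,"z":0,"hand":1},{"ax":0,"ay":-0.07,"az":0,"x":0,"y":0,"z":0,"hand":1},{"ax":0,"ay":-0.07,"az":0,"x":0,"y":0,"z":0,"hand":1},{"ax":0,"ay":-0.07,"az":0,"x":0,"y":0,"z":0,"hand":1},{"ax":0,"ay":0,"az":0,"x":0,"y":0,"z":0,"hand":1}]' 40; python3 d.py lap -60 100
```

```text
time: 0.62
eef_pos: [0.2539, 0.6252, 0.2419]
tcp_rot: [0.526, 0.473, -0.473, -0.525]
contact_force: [0.2, 0.5, -0.2]
opening: 0.295
t 0.6167 now x,y,tip h mm [-369.3  416.1  160.9] F [ 0.2  0.5 -0.2] Fx 0.1 open 0.29
tool shift mm [-415.9   61.1 -309.6]
turn tool [-0.    -0.001 -0.001]
```

```bash
python3 -m inch '[{"ax":0,"ay":0,"az":0,"x":-27,"y":0,"z":-20,"hand":1},{"ax":0,"ay":0,"az":0,"x":-28,"y":0,"z":-21,"hand":1},{"ax":0,"ay":0,"az":0,"x":-28,"y":0,"z":-21,"hand":1},{"ax":0,"ay":0,"az":0,"x":-28,"y":0,"z":-21,"hand":1},{"ax":0,"ay":0,"az":0,"x":-28,"y":0,"z":-21,"hand":1}]' >/dev/null
python3 -m inch '[{"ax":0,"ay":0,"az":0,"x":-28,"y":0,"z":-21,"hand":1},{"ax":0,"ay":0,"az":0,"x":-28,"y":0,"z":-21,"hand":1},{"ax":0,"ay":0,"az":0,"x":-28,"y":0,"z":-21,"hand":1},{"ax":0,"ay":0,"az":0,"x":-28,"y":0,"z":-21,"hand":1},{"ax":0,"ay":0,"az":0,"x":-28,"y":0,"z":-21,"hand":1}]' >/dev/null
python3 -m inch '[{"ax":0,"ay":0,"az":0,"x":-28,"y":0,"z":-20,"hand":1},{"ax":0,"ay":0,"az":0,"x":-28,"y":0,"z":-20,"hand":1},{"ax":0,"ay":0,"az":0,"x":-27,"y":0,"z":-20,"hand":1},{"ax":0,"ay":0,"az":0,"x":-27,"y":0,"z":-20,"hand":1},{"ax":0,"ay":0,"az":0,"x":-27,"y":0,"z":-20,"hand":1}]'
python3 d.py lap -55 58
python3 - <<'E'
from h import *
s=read_camera("side")["img"][:,:,::-1];cv2.imwrite("pics/s1.png",cv2.resize(s[0:300,160:460],(600,600)))
E
```

```text
time: 1.87
eef_pos: [0.5178, 0.1775, 0.2424]
tcp_rot: [0.526, 0.472, -0.472, -0.526]
contact_force: [0.8, 0.7, -0.4]
opening: 0.001
t 1.8667 now x,y,tip h mm [-60.3  -1.7 161.4] F [ 0.8  0.7 -0.4] Fx 0.8 open 0.0
tool shift mm [  1.7 103.4  -5.3]
turn tool [ 0.    -0.004  0.   ]
```

View pics/s1.png

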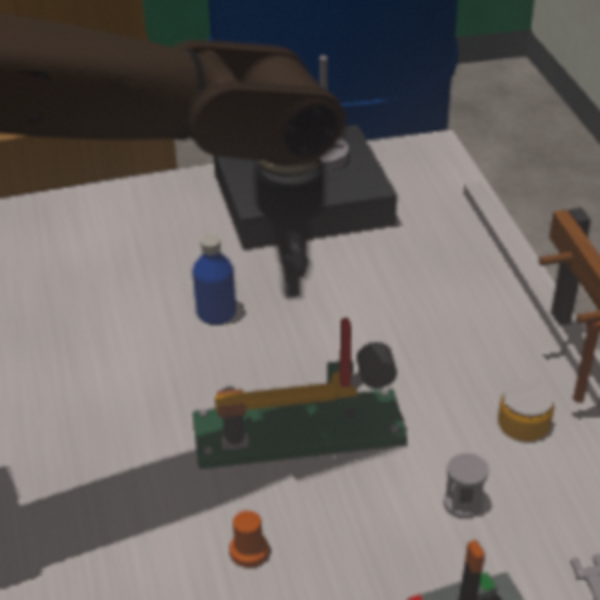

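Side view: the fingers stand in front of and above the post. The fingertip is at crop (292,293) and the post top at (346,320). The forearm is well above the bar's swing. I go down, then approach gently.

```bash
python3 - <<'E'
from h import *
c=read_camera("side");e=get_state()["eef_pos"]
print([proj(c,e-[0,0,k]).round(1).tolist() for k in(.011,.024)],"seen 306,146.5")
E
python3 -m inch '[{"ax":0,"ay":0,"az":0,"x":1,"y":20,"z":0,"hand":1},{"ax":0,"ay":0,"az":0,"x":1,"y":25,"z":0,"hand":1},{"ax":0,"ay":0,"az":0,"x":0,"y":25,"z":0,"hand":1},{"ax":0,"ay":0,"az":0,"x":0,"y":23,"z":0,"hand":1},{"ax":0,"ay":0,"az":0,"x":0,"y":10,"z":0,"hand":1}]'
python3 -m inch '[{"ax":0,"ay":0,"az":0,"x":0,"y":0,"z":-8,"hand":1},{"ax":0,"ay":0,"az":0,"x":0,"y":0,"z":-8,"hand":1},{"ax":0,"ay":0,"az":0,"x":0,"y":0,"z":-8,"hand":1},{"ax":0,"ay":0,"az":0,"x":0,"y":0,"z":-8,"hand":1},{"ax":0,"ay":0,"az":0,"x":0,"y":0,"z":-8,"hand":1}]'
python3 d.py lap 60 58
```

```text
[[[306.6, 148.0]], [[306.7, 152.4]]] seen 306,146.5
time: 2.38
eef_pos: [0.515, 0.1814, 0.1357]
tcp_rot: [-0.525, -0.471, 0.474, 0.527]
contact_force: [-0.5, 0.0, -0.1]
opening: 0.001
time: 2.8
eef_pos: [0.5595, 0.1769, 0.1412]
tcp_rot: [0.526, 0.474, -0.472, -0.525]
contact_force: [-0.0, -0.1, 0.0]
opening: 0.003
t 2.8 now x,y,tip h mm [-18.8   2.   60.2] F [-0.  -0.1  0. ] Fx -0.0 open 0.0
tool shift mm [ -1.8   2.5 -78.8]
turn tool [ 0.003 -0.002  0.001]
```

```bash
python3 -m inch '[{"ax":0,"ay":0,"az":0,"x":0,"y":0,"z":-8,"hand":1},{"ax":0,"ay":0,"az":0,"x":0,"y":0,"z":-8,"hand":1},{"ax":0,"ay":0,"az":0,"x":0,"y":0,"z":-8,"hand":1},{"ax":0,"ay":0,"az":0,"x":0,"y":0,"z":-8,"hand":1},{"ax":0,"ay":0,"az":0,"x":0,"y":0,"z":-8,"hand":1}]'
python3 -m inch '[{"ax":0,"ay":0,"az":0,"x":0,"y":0,"z":-8,"hand":1},{"ax":0,"ay":0,"az":0,"x":0,"y":0,"z":-8,"hand":1},{"ax":0,"ay":0,"az":0,"x":0,"y":0,"z":-8,"hand":1},{"ax":0,"ay":0,"az":0,"x":0,"y":0,"z":-8,"hand":1},{"ax":0,"ay":0,"az":0,"x":0,"y":0,"z":-6,"hand":1}]'
python3 d.py lap 60 58
python3 -m inch '[{"ax":0,"ay":0,"az":0,"x":0,"y":0,"z":0,"hand":1},{"ax":0,"ay":0,"az":0,"x":0,"y":0,"z":0,"hand":1},{"ax":0,"ay":0,"az":0,"x":0,"y":0,"z":0,"hand":1},{"ax":0,"ay":0,"az":0,"x":0,"y":0,"z":0,"hand":1},{"ax":0,"ay":0,"az":0,"x":0,"y":0,"z":0,"hand":1}]'
python3 - <<'E'
from h import *
s=read_camera("side")["img"][:,:,::-1];cv2.imwrite("pics/s2.png",cv2.resize(s[50:290,220:460],(600,600)))
E
```

```text
time: 3.22
eef_pos: [0.5974, 0.1724, 0.1385]
tcp_rot: [-0.525, -0.472, 0.473, 0.526]
contact_force: [-1.2, 0.5, -0.5]
opening: -0.004
time: 3.63
eef_pos: [0.6365, 0.1684, 0.1398]
tcp_rot: [0.526, 0.473, -0.472, -0.525]
contact_force: [-0.6, -0.4, 0.2]
opening: 0.003
t 3.6333 now x,y,tip h mm [58.6  1.5 58.8] F [-0.6 -0.4  0.2] Fx -0.5 open 0.0
tool shift mm [-1.5  0.8 -1.4]
turn tool [ 0.002 -0.002  0.   ]
time: 4.05
eef_pos: [0.6345, 0.1687, 0.1393]
tcp_rot: [-0.526, -0.473, 0.473, 0.526]
contact_force: [-0.5, -0.5, -0.6]
opening: 0.001
```

View pics/s2.png

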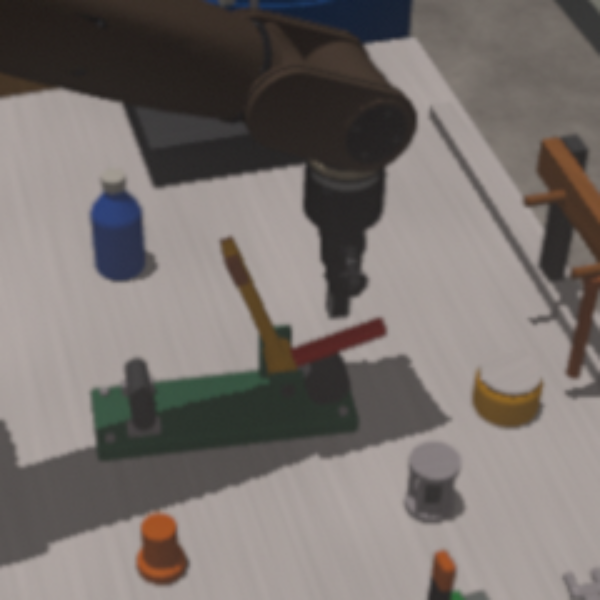

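The arm lies open: the post is down towards +x at (385,327) and the bar points up with its end at (230,245), clear of the tool. I lift, then go to the ON (+x) side of the grey starter's lever.

```bash
python3 -m inch '[{"ax":0,"ay":0,"az":0,"x":0,"y":-25,"z":0,"hand":1},{"ax":0,"ay":-0.07,"az":0,"x":0,"y":-30,"z":0,"hand":1},{"ax":0,"ay":-0.07,"az":0,"x":0,"y":-30,"z":0,"hand":1},{"ax":0,"ay":-0.07,"az":0,"x":0,"y":-25,"z":0,"hand":1},{"ax":0,"ay":0,"az":0,"x":0,"y":0,"z":0,"hand":1}]'
python3 d.py sta 50 145
```

```text
time: 4.52
eef_pos: [0.6377, 0.1691, 0.2574]
tcp_rot: [0.476, 0.529, -0.522, -0.47]
contact_force: [0.9, 0.5, 1.9]
opening: -0.002
t 4.5167 now x,y,tip h mm [ 82.1 370.4 161.4] F [0.9 0.5 1.9] Fx 0.9 open -0.0
tool shift mm [-370.4   16.    31.7]
turn tool [ 0.013 -0.002 -0.   ]
```

```bash
python3 -m inch '[{"ax":0,"ay":0,"az":0,"x":-30,"y":0,"z":3,"hand":1},{"ax":0,"ay":0,"az":0,"x":-37,"y":0,"z":3,"hand":1},{"ax":0,"ay":0,"az":0,"x":-38,"y":0,"z":3,"hand":1},{"ax":0,"ay":0,"az":0,"x":-38,"y":0,"z":3,"hand":1},{"ax":0,"ay":0,"az":0,"x":-38,"y":0,"z":3,"hand":1}]' >/dev/null
python3 -m inch '[{"ax":0,"ay":0,"az":0,"x":-38,"y":0,"z":3,"hand":1},{"ax":0,"ay":0,"az":0,"x":-38,"y":0,"z":3,"hand":1},{"ax":0,"ay":0,"az":0,"x":-38,"y":0,"z":3,"hand":1},{"ax":0,"ay":0,"az":0,"x":-38,"y":0,"z":3,"hand":1},{"ax":0,"ay":0,"az":0,"x":-37,"y":0,"z":3,"hand":1}]' >/dev/null
python3 -m inch '[{"ax":0,"ay":0,"az":0,"x":0,"y":0,"z":0,"hand":1},{"ax":0,"ay":0,"az":0,"x":0,"y":0,"z":0,"hand":1}]'
python3 d.py sta 45 58
```

```text
time: 5.52
eef_pos: [0.6428, -0.2044, 0.2481]
tcp_rot: [-0.474, -0.524, 0.524, 0.475]
contact_force: [0.1, -0.7, -0.0]
opening: 0.0
t 5.5167 now x,y,tip h mm [ 46.9  -1.5 152.1] F [ 0.1 -0.7 -0. ] Fx -0.0 open 0.0
tool shift mm [ 1.4 94.2  1.8]
turn tool [-0.001 -0.008  0.001]
```

```bash
python3 -m inch '[{"ax":0,"ay":0,"az":0,"x":1,"y":20,"z":0,"hand":1},{"ax":0,"ay":0,"az":0,"x":0,"y":25,"z":0,"hand":1},{"ax":0,"ay":0,"az":0,"x":0,"y":25,"z":0,"hand":1},{"ax":0,"ay":0,"az":0,"x":0,"y":15,"z":0,"hand":1},{"ax":0,"ay":0,"az":0,"x":0,"y":9,"z":0,"hand":1}]'
python3 -m inch '[{"ax":0,"ay":0,"az":0,"x":0,"y":0,"z":0,"hand":1},{"ax":0,"ay":0,"az":0,"x":0,"y":0,"z":0,"hand":1},{"ax":0,"ay":0,"az":0,"x":0,"y":0,"z":0,"hand":1}]' >/dev/null
python3 d.py sta 45 58
python3 - <<'E'
from h import *
s=read_camera("side")["img"][:,:,::-1];cv2.imwrite("pics/s3.png",cv2.resize(s[180:380,300:500],(600,600)))
E
```

```text
time: 5.93
eef_pos: [0.642, -0.1993, 0.1519]
tcp_rot: [-0.471, -0.525, 0.526, 0.475]
contact_force: [-0.1, 0.3, -1.5]
opening: 0.0
t 6.1833 now x,y,tip h mm [48.9  1.1 61.3] F [-0.7 -0.1 -0.4] Fx -0.7 open -0.0
tool shift mm [-1.1  3.3  3.9]
turn tool [ 0.003 -0.003 -0.002]
```

View pics/s3.png

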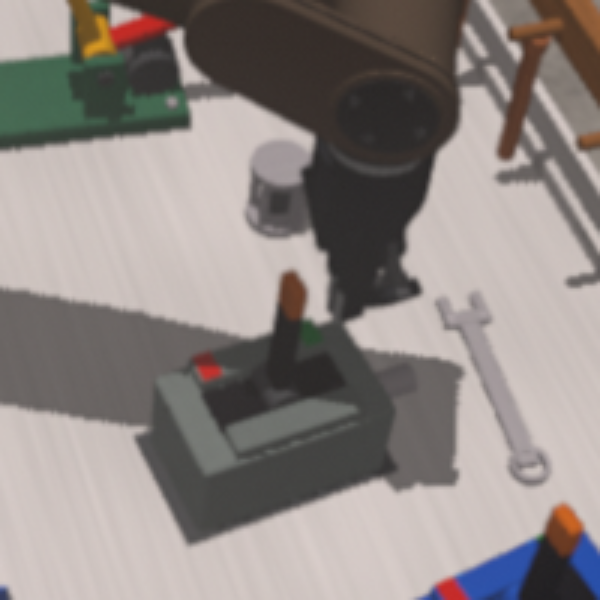

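The finger is at (345,315), beside the lever on the green side, with the lever tip at (292,285). Nothing is touched yet. Next I push towards OFF.

```bash
python3 -m inch '[{"ax":0,"ay":0,"az":0,"x":0,"y":1,"z":5,"hand":1},{"ax":0,"ay":0,"az":0,"x":0,"y":1,"z":5,"hand":1},{"ax":0,"ay":0,"az":0,"x":0,"y":1,"z":5,"hand":1},{"ax":0,"ay":0,"az":0,"x":0,"y":0,"z":5,"hand":1},{"ax":0,"ay":0,"az":0,"x":0,"y":0,"z":5,"hand":1}]'
python3 d.py sta
python3 -m inch '[{"ax":0,"ay":0,"az":0,"x":0,"y":0,"z":3,"hand":1},{"ax":0,"ay":0,"az":0,"x":0,"y":0,"z":3,"hand":1},{"ax":0,"ay":0,"az":0,"x":0,"y":0,"z":3,"hand":1},{"ax":0,"ay":0,"az":0,"x":0,"y":0,"z":3,"hand":1}]'
python3 d.py sta
python3 -m inch '[{"ax":0,"ay":0,"az":0,"x":0,"y":0,"z":0,"hand":1}]' >/dev/null
python3 d.py sta
```

```text
time: 6.65
eef_pos: [0.618, -0.2042, 0.1524]
tcp_rot: [0.474, 0.525, -0.525, -0.473]
contact_force: [1.5, 0.9, -0.3]
opening: 0.0
t 6.65 now x,y,tip h mm [22.3  1.4 56.4] F [ 1.5  0.9 -0.3] Fx 1.5 open 0.0
time: 6.98
eef_pos: [0.607, -0.2054, 0.1526]
tcp_rot: [0.474, 0.526, -0.525, -0.473]
contact_force: [2.5, 1.7, -0.2]
opening: -0.002
t 6.9833 now x,y,tip h mm [11.2  1.4 56.6] F [ 2.5  1.7 -0.2] Fx 2.7 open -0.0
t 7.0667 now x,y,tip h mm [10.6  1.4 56.5] F [ 1.9  0.3 -0.3] Fx 1.9 open -0.0
```

Contact is made at about 2–3 N. I continue in 2 mm rows, checking the force.

```bash
for i in 1; do python3 -m inch '[{"ax":0,"ay":0,"az":0,"x":0,"y":0,"z":2,"hand":1},{"ax":0,"ay":0,"az":0,"x":0,"y":0,"z":2,"hand":1}]' >/dev/null; python3 d.py sta; done
python3 -m inch '[{"ax":0,"ay":0,"az":0,"x":0,"y":0,"z":2,"hand":1},{"ax":0,"ay":0,"az":0,"x":0,"y":0,"z":2,"hand":1}]' >/dev/null; python3 d.py sta
python3 -m inch '[{"ax":0,"ay":0,"az":0,"x":0,"y":0,"z":2,"hand":1},{"ax":0,"ay":0,"az":0,"x":0,"y":0,"z":2,"hand":1}]' >/dev/null; python3 d.py sta
```

```text
t 7.2333 now x,y,tip h mm [ 7.   1.5 56.3] F [ 1.9 -0.8 -1.2] Fx 1.8 open 0.0
t 7.4 now x,y,tip h mm [ 2.8  1.5 56.1] F [ 4.3  0.2 -1.5] Fx 4.3 open 0.0
t 7.5667 now x,y,tip h mm [-0.1  1.5 56.5] F [ 8.5  0.7 -3.6] Fx 8.5 open 0.0
```

```bash
python3 -m inch '[{"ax":0,"ay":0,"az":0,"x":0,"y":0,"z":0,"hand":1},{"ax":0,"ay":0,"az":0,"x":0,"y":0,"z":0,"hand":1}]' >/dev/null; python3 d.py sta
python3 -m inch '[{"ax":0,"ay":0,"az":0,"x":0,"y":0,"z":1,"hand":1}]' >/dev/null; python3 d.py sta
```

```text
t 7.7333 now x,y,tip h mm [-0.1  1.6 56.6] F [ 5.7 -0.4 -2.3] Fx 5.6 open 0.0
t 7.8167 now x,y,tip h mm [-0.6  1.5 56.6] F [ 9.4  1.2 -2.6] Fx 9.5 open 0.0
```

```bash
python3 -m inch '[{"ax":0,"ay":0,"az":0,"x":0,"y":0,"z":1,"hand":1}]' >/dev/null; python3 d.py sta
python3 -m inch '[{"ax":0,"ay":0,"az":0,"x":0,"y":0,"z":0,"hand":1}]' >/dev/null; python3 d.py sta
```

```text
t 7.9 now x,y,tip h mm [-1.2  1.5 56.7] F [ 7.6  1.5 -2.9] Fx 7.7 open -0.0
t 7.9833 now x,y,tip h mm [-1.6  1.5 56.7] F [ 7.5  1.  -3. ] Fx 7.5 open -0.0
```

```bash
python3 -m inch '[{"ax":0,"ay":0,"az":0,"x":0,"y":0,"z":1,"hand":1},{"ax":0,"ay":0,"az":0,"x":0,"y":0,"z":1,"hand":1}]' >/dev/null; python3 d.py sta
python3 -m inch '[{"ax":0,"ay":0,"az":0,"x":0,"y":0,"z":1,"hand":1}]' >/dev/null; python3 d.py sta
```

```text
t 8.15 now x,y,tip h mm [-2.9  1.5 56.9] F [ 8.3  2.1 -2.3] Fx 8.5 open -0.0
t 8.2333 now x,y,tip h mm [-3.9  1.5 57. ] F [ 9.7  1.2 -3.9] Fx 9.7 open -0.0
```

```bash
python3 -m inch '[{"ax":0,"ay":0,"az":0,"x":0,"y":0,"z":1,"hand":1},{"ax":0,"ay":0,"az":0,"x":0,"y":0.3,"z":1,"hand":1}]' >/dev/null; python3 d.py sta
python3 -m inch '[{"ax":0,"ay":0,"az":0,"x":0,"y":0,"z":1,"hand":1},{"ax":0,"ay":0,"az":0,"x":0,"y":0,"z":0,"hand":1}]' >/dev/null; python3 d.py sta
```

```text
t 8.4 now x,y,tip h mm [-5.7  1.5 56.9] F [ 9.8  0.8 -3.3] Fx 9.8 open 0.0
t 8.5667 now x,y,tip h mm [-7.1  1.5 56.8] F [ 8.3  1.1 -2.2] Fx 8.4 open -0.0
```

```bash
python3 -m inch '[{"ax":0,"ay":0,"az":0,"x":0,"y":0,"z":1,"hand":1},{"ax":0,"ay":0,"az":0,"x":0,"y":0.3,"z":0,"hand":1}]' >/dev/null; python3 d.py sta
```

```text
t 8.7333 now x,y,tip h mm [-8.1  1.4 56.8] F [ 7.   1.4 -0.9] Fx 7.1 open 0.0
```

```bash
python3 -m inch '[{"ax":0,"ay":0,"az":0,"x":0,"y":0,"z":1,"hand":1},{"ax":0,"ay":0,"az":0,"x":0,"y":0.3,"z":0.5,"hand":1}]' >/dev/null; python3 d.py sta
```

```text
t 8.9 now x,y,tip h mm [-9.4  1.5 56.5] F [ 8.   1.7 -0.7] Fx 8.1 open 0.0
```

```bash
python3 -m inch '[{"ax":0,"ay":0,"az":0,"x":0,"y":0,"z":1,"hand":1},{"ax":0,"ay":0,"az":0,"x":0,"y":0.3,"z":0.5,"hand":1}]' >/dev/null; python3 d.py sta
```

```text
t 9.0667 now x,y,tip h mm [-10.9   1.4  56.3] F [ 9.   1.7 -1.6] Fx 9.1 open 0.0
```

```bash
python3 -m inch '[{"ax":0,"ay":0,"az":0,"x":0,"y":0,"z":1,"hand":1},{"ax":0,"ay":0,"az":0,"x":0,"y":0.3,"z":0.5,"hand":1}]' >/dev/null; python3 d.py sta
```

```text
t 9.2333 now x,y,tip h mm [-12.6   1.4  56. ] F [ 7.4  1.3 -0.1] Fx 7.5 open 0.01
```

```bash
python3 -m inch '[{"ax":0,"ay":0,"az":0,"x":0,"y":0,"z":1,"hand":1},{"ax":0,"ay":0,"az":0,"x":0,"y":0.3,"z":0.5,"hand":1}]' >/dev/null; python3 d.py sta
```

```text
t 9.4 now x,y,tip h mm [-13.7   1.3  55.8] F [ 9.   1.1 -0.7] Fx 9.1 open -0.0
```

```bash
python3 -m inch '[{"ax":0,"ay":0,"az":0,"x":0,"y":0,"z":1,"hand":1},{"ax":0,"ay":0,"az":0,"x":0,"y":0,"z":0.5,"hand":1}]' >/dev/null; python3 d.py sta
```

```text
t 9.5667 now x,y,tip h mm [-15.5   1.3  55.8] F [ 8.1  1.4 -1.6] Fx 8.2 open 0.0
```

```bash
python3 -m inch '[{"ax":0,"ay":0,"az":0,"x":0,"y":0,"z":1,"hand":1},{"ax":0,"ay":0,"az":0,"x":0,"y":0,"z":0.5,"hand":1}]' >/dev/null; python3 d.py sta
```

```text
t 9.7333 now x,y,tip h mm [-16.7   1.3  55.9] F [ 9.   1.2 -1.1] Fx 9.0 open -0.0
```

```bash
python3 -m inch '[{"ax":0,"ay":0,"az":0,"x":0,"y":0,"z":1,"hand":1},{"ax":0,"ay":0,"az":0,"x":0,"y":0,"z":0.5,"hand":1}]' >/dev/null; python3 d.py sta
```

```text
t 9.9 now x,y,tip h mm [-18.4   1.3  55.9] F [ 7.3  1.7 -0.8] Fx 7.4 open 0.0
```

```bash
python3 -m inch '[{"ax":0,"ay":0,"az":0,"x":0,"y":0,"z":1,"hand":1},{"ax":0,"ay":0,"az":0,"x":0,"y":0,"z":0.5,"hand":1}]' >/dev/null; python3 d.py sta
```

```text
t 10.0667 now x,y,tip h mm [-19.6   1.2  56.1] F [ 8.9  1.1 -0.7] Fx 9.0 open 0.0
```

```bash
python3 -m inch '[{"ax":0,"ay":0,"az":0,"x":0,"y":0,"z":1,"hand":1},{"ax":0,"ay":0,"az":0,"x":0,"y":0,"z":0.5,"hand":1}]' >/dev/null; python3 d.py sta
```

```text
t 10.2333 now x,y,tip h mm [-20.5   1.2  56.4] F [10.6  0.7 -0.4] Fx 10.6 open 0.0
```

```bash
python3 -m inch '[{"ax":0,"ay":0,"az":0,"x":0,"y":0,"z":1,"hand":1},{"ax":0,"ay":0,"az":0,"x":0,"y":0,"z":0.5,"hand":1}]' >/dev/null; python3 d.py sta
```

```text
t 10.4 now x,y,tip h mm [-21.6   1.1  56.7] F [10.5  1.  -1. ] Fx 10.5 open -0.0
```

```bash
python3 -m inch '[{"ax":0,"ay":0,"az":0,"x":0,"y":0,"z":1,"hand":1},{"ax":0,"ay":0,"az":0,"x":0,"y":0,"z":0,"hand":1}]' >/dev/null; python3 d.py sta
```

```text
t 10.5667 now x,y,tip h mm [-22.5   1.1  56.8] F [11.1  2.8 -0.3] Fx 11.4 open -0.0
```

```bash
python3 -m inch '[{"ax":0,"ay":0,"az":0,"x":0,"y":0,"z":1,"hand":1},{"ax":0,"ay":0,"az":0,"x":0,"y":0,"z":0,"hand":1}]' >/dev/null; python3 d.py sta
```

```text
t 10.7333 now x,y,tip h mm [-23.2   1.   57. ] F [11.2  2.7 -0.8] Fx 11.4 open -0.0
```

```bash
python3 -m inch '[{"ax":0,"ay":0,"az":0,"x":0,"y":0,"z":0.5,"hand":1},{"ax":0,"ay":0,"az":0,"x":0,"y":0,"z":0,"hand":1}]' >/dev/null; python3 d.py sta
```

```text
t 10.9 now x,y,tip h mm [-23.4   1.   57.1] F [11.8  1.2 -0.1] Fx 11.8 open -0.0
```

```bash
python3 -m inch '[{"ax":0,"ay":0,"az":0,"x":0,"y":0,"z":0.5,"hand":1},{"ax":0,"ay":0,"az":0,"x":0,"y":0,"z":0,"hand":1}]' >/dev/null; python3 d.py sta; python3 -m inch '[{"ax":0,"ay":0,"az":0,"x":0,"y":0,"z":0,"hand":1}]' >/dev/null; python3 d.py sta
```

```text
t 11.0667 now x,y,tip h mm [-23.7   1.   57.2] F [12.4  1.6 -0.6] Fx 12.5 open 0.0
t 11.15 now x,y,tip h mm [-23.7   1.   57.2] F [12.5  1.2  0.4] Fx 12.6 open -0.0
```

```bash
python3 -m inch '[{"ax":0,"ay":0,"az":0,"x":0,"y":0,"z":1,"hand":1},{"ax":0,"ay":0,"az":0,"x":0,"y":0,"z":0,"hand":1}]' >/dev/null; python3 d.py sta
```

```text
t 11.3167 now x,y,tip h mm [-24.3   0.9  57.4] F [14.3  1.2  0.2] Fx 14.4 open -0.0
```

```bash
python3 -m inch '[{"ax":0,"ay":0,"az":0,"x":0,"y":0,"z":0.7,"hand":1},{"ax":0,"ay":0,"az":0,"x":0,"y":0,"z":0,"hand":1}]' >/dev/null; python3 d.py sta;python3 -m inch '[{"ax":0,"ay":0,"az":0,"x":0,"y":0,"z":0,"hand":1}]' >/dev/null; python3 d.py sta
```

```text
t 11.4833 now x,y,tip h mm [-24.7   0.8  57.7] F [14.4  1.9 -0.3] Fx 14.5 open 0.01
t 11.5667 now x,y,tip h mm [-24.7   0.9  57.7] F [14.4  2.4 -0.4] Fx 14.6 open 0.0
```

The force has climbed from the 8–9 N plateau to 14.5 N while the finger barely moves, so the lever is home on the stop (15 N at 55 mm, below 20). I back off, lift and go round to the OFF side.

```bash
python3 -m inch '[{"ax":0,"ay":0,"az":0,"x":0,"y":0,"z":-8,"hand":1},{"ax":0,"ay":0,"az":0,"x":0,"y":0,"z":-6,"hand":1},{"ax":0,"ay":0,"az":0,"x":0,"y":-30,"z":0,"hand":1},{"ax":0,"ay":0,"az":0,"x":0,"y":-35,"z":0,"hand":1},{"ax":0,"ay":0,"az":0,"x":0,"y":-30,"z":0,"hand":1}]' >/dev/null;
python3 -m inch '[{"ax":0,"ay":0,"az":0,"x":0,"y":0,"z":20,"hand":1},{"ax":0,"ay":0,"az":0,"x":0,"y":0,"z":25,"hand":1},{"ax":0,"ay":0,"az":0,"x":0,"y":0,"z":25,"hand":1},{"ax":0,"ay":0,"az":0,"x":0,"y":0,"z":20,"hand":1},{"ax":0,"ay":0,"az":0,"x":0,"y":0,"z":5,"hand":1}]' >/dev/null
python3 d.py sta -105 60
python3 - <<'E'
from h import *
s=read_camera("side")["img"][:,:,::-1];cv2.imwrite("pics/s4.png",cv2.resize(s[180:380,300:500],(600,600)))
E
```

```text
t 12.4 now x,y,tip h mm [-113.9    2.5  148.5] F [ 1.  -0.4 -0.1] Fx 1.0 open 0.0
tool shift mm [-2.6 88.4 -9.3]
turn tool [-0.005 -0.005  0.002]
```

View pics/s4.png

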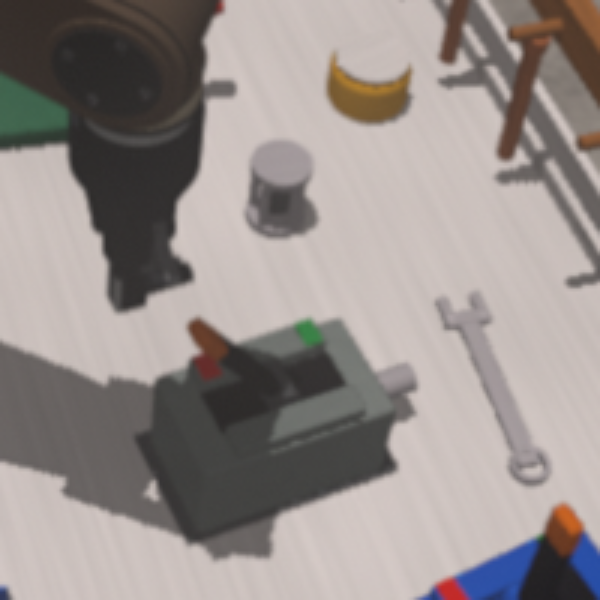

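The lever leans at OFF, with its tip at (200,330) over the red mark. The finger is in front of it. I descend, then push towards ON, letting the finger rise with the lever's end.

```bash
python3 -m inch '[{"ax":0,"ay":0,"az":0,"x":-2,"y":20,"z":0,"hand":1},{"ax":0,"ay":0,"az":0,"x":0,"y":25,"z":0,"hand":1},{"ax":0,"ay":0,"az":0,"x":0,"y":20,"z":0,"hand":1},{"ax":0,"ay":0,"az":0,"x":0,"y":18,"z":0,"hand":1},{"ax":0,"ay":0,"az":0,"x":0,"y":0,"z":0,"hand":1}]' >/dev/null; python3 d.py sta
python3 -m inch '[{"ax":0,"ay":0,"az":0,"x":0,"y":0,"z":-5,"hand":1},{"ax":0,"ay":0,"az":0,"x":0,"y":0,"z":-5,"hand":1},{"ax":0,"ay":0,"az":0,"x":0,"y":0,"z":-5,"hand":1},{"ax":0,"ay":0,"az":0,"x":0,"y":0,"z":-4,"hand":1},{"ax":0,"ay":0,"az":0,"x":0,"y":-1,"z":-4,"hand":1}]' >/dev/null; python3 d.py sta
python3 -m inch '[{"ax":0,"ay":0,"az":0,"x":0,"y":-3,"z":-4,"hand":1},{"ax":0,"ay":0,"az":0,"x":0,"y":-3,"z":-4,"hand":1},{"ax":0,"ay":0,"az":0,"x":0,"y":-3,"z":-4,"hand":1},{"ax":0,"ay":0,"az":0,"x":0,"y":-2,"z":-4,"hand":1},{"ax":0,"ay":0,"az":0,"x":0,"y":-2,"z":-4,"hand":1}]' >/dev/null; python3 d.py sta -10 80
```

```text
t 12.8667 now x,y,tip h mm [-112.7    1.9   61.6] F [-1.4 -0.2 -1. ] Fx -1.4 open 0.0
t 13.2833 now x,y,tip h mm [-86.8  -0.5  68.7] F [ 0.2  0.4 -0.6] Fx 0.3 open 0.01
t 13.7 now x,y,tip h mm [-68.   -0.3  81.3] F [-3.3  0.4  3.4] Fx -3.3 open 0.0
tool shift mm [  0.5   1.2 -58. ]
turn tool [-0.002 -0.004 -0.   ]
```

```bash
python3 -m inch '[{"ax":0,"ay":0,"az":0,"x":0,"y":-1,"z":-5,"hand":1},{"ax":0,"ay":0,"az":0,"x":0,"y":-1,"z":-5,"hand":1},{"ax":0,"ay":0,"az":0,"x":0,"y":0,"z":-5,"hand":1},{"ax":0,"ay":0,"az":0,"x":0,"y":0,"z":-5,"hand":1},{"ax":0,"ay":0,"az":0,"x":0,"y":0,"z":-5,"hand":1}]' >/dev/null; python3 d.py sta
python3 -m inch '[{"ax":0,"ay":0,"az":0,"x":0,"y":0,"z":-5,"hand":1},{"ax":0,"ay":0,"az":0,"x":0,"y":0,"z":-5,"hand":1},{"ax":0,"ay":0,"az":0,"x":0,"y":0,"z":-5,"hand":1},{"ax":0,"ay":0,"az":0,"x":0,"y":0,"z":-5,"hand":1},{"ax":0,"ay":0,"az":0,"x":0,"y":0,"z":-4,"hand":1}]' >/dev/null; python3 d.py sta
python3 -m inch '[{"ax":0,"ay":0,"az":0,"x":0,"y":2,"z":-3,"hand":1},{"ax":0,"ay":0,"az":0,"x":0,"y":2,"z":-3,"hand":1},{"ax":0,"ay":0,"az":0,"x":0,"y":2,"z":-3,"hand":1}]' >/dev/null; python3 d.py sta
```

```text
t 14.1167 now x,y,tip h mm [-42.3  -0.3  82.4] F [-2.8  0.5  1.6] Fx -2.8 open -0.0
t 14.5333 now x,y,tip h mm [-18.2  -0.3  82.4] F [-1.6  0.2  0.8] Fx -1.6 open 0.0
t 14.7833 now x,y,tip h mm [-9.2 -0.7 77.6] F [-1.4 -1.6  1.8] Fx -1.6 open -0.0
```

```bash
python3 -m inch '[{"ax":0,"ay":0,"az":0,"x":0,"y":2,"z":-3,"hand":1},{"ax":0,"ay":0,"az":0,"x":0,"y":2,"z":-3,"hand":1},{"ax":0,"ay":0,"az":0,"x":0,"y":2,"z":-3,"hand":1}]' >/dev/null; python3 d.py sta
python3 -m inch '[{"ax":0,"ay":0,"az":0,"x":0,"y":2,"z":-4,"hand":1},{"ax":0,"ay":0,"az":0,"x":0,"y":2,"z":-4,"hand":1},{"ax":0,"ay":0,"az":0,"x":0,"y":2,"z":-4,"hand":1},{"ax":0,"ay":0,"az":0,"x":0,"y":0,"z":-4,"hand":1}]' >/dev/null; python3 d.py sta
```

```text
t 15.0333 now x,y,tip h mm [-0.9 -0.4 70. ] F [-2.1 -0.3  2. ] Fx -2.1 open 0.0
t 15.3667 now x,y,tip h mm [15.1 -0.4 63.6] F [-1.6 -1.  -0.7] Fx -1.7 open -0.0
```

```bash
python3 -m inch '[{"ax":0,"ay":0,"az":0,"x":0,"y":0,"z":-2,"hand":1},{"ax":0,"ay":0,"az":0,"x":0,"y":0,"z":-2,"hand":1},{"ax":0,"ay":0,"az":0,"x":0,"y":0,"z":-2,"hand":1}]' >/dev/null; python3 d.py sta
python3 -m inch '[{"ax":0,"ay":0,"az":0,"x":0,"y":0,"z":-2,"hand":1},{"ax":0,"ay":0,"az":0,"x":0,"y":0,"z":-1,"hand":1}]' >/dev/null; python3 d.py sta
```

```text
t 15.6167 now x,y,tip h mm [20.9 -0.3 63.7] F [-2.  -0.8 -0.7] Fx -2.1 open 0.0
t 15.7833 now x,y,tip h mm [24.3 -0.4 64.4] F [-2.9  0.3 -0.5] Fx -2.8 open -0.01
```

```bash
python3 -m inch '[{"ax":0,"ay":0,"az":0,"x":0,"y":0,"z":-1,"hand":1},{"ax":0,"ay":0,"az":0,"x":0,"y":0,"z":-1,"hand":1}]' >/dev/null; python3 d.py sta
python3 -m inch '[{"ax":0,"ay":0,"az":0,"x":0,"y":0,"z":-1,"hand":1},{"ax":0,"ay":0,"az":0,"x":0,"y":0,"z":-1,"hand":1}]' >/dev/null; python3 d.py sta
```

```text
t 15.95 now x,y,tip h mm [26.2 -0.5 64.6] F [-2.4 -0.6 -0.1] Fx -2.4 open 0.0
t 16.1167 now x,y,tip h mm [28.2 -0.6 64.6] F [-2.3  0.5 -0.2] Fx -2.2 open 0.0
```

```bash
python3 -m inch '[{"ax":0,"ay":0,"az":0,"x":0,"y":0,"z":-1,"hand":1},{"ax":0,"ay":0,"az":0,"x":0,"y":0,"z":-1,"hand":1}]' >/dev/null; python3 d.py sta
python3 -m inch '[{"ax":0,"ay":0,"az":0,"x":0,"y":0,"z":-1,"hand":1},{"ax":0,"ay":0,"az":0,"x":0,"y":0,"z":-1,"hand":1}]' >/dev/null; python3 d.py sta
```

```text
t 16.2833 now x,y,tip h mm [30.2 -0.6 64.6] F [-1.5 -0.2 -0.3] Fx -1.5 open 0.0
t 16.45 now x,y,tip h mm [31.5 -0.6 64.5] F [-6.5 -0.6  3.1] Fx -6.5 open -0.0
```

The force jumps to 6.5 N at the ON stop. I back off, lift clear and check.

```bash
python3 -m inch '[{"ax":0,"ay":0,"az":0,"x":0,"y":0,"z":-1,"hand":1},{"ax":0,"ay":0,"az":0,"x":0,"y":0,"z":0,"hand":1}]' >/dev/null; python3 d.py sta
python3 -m inch '[{"ax":0,"ay":0,"az":0,"x":0,"y":0,"z":8,"hand":1},{"ax":0,"ay":0,"az":0,"x":0,"y":0,"z":20,"hand":1},{"ax":0,"ay":0,"az":0,"x":0,"y":-30,"z":20,"hand":1},{"ax":0,"ay":0,"az":0,"x":0,"y":-35,"z":20,"hand":1},{"ax":0,"ay":0,"az":0,"x":0,"y":-30,"z":20,"hand":1}]' >/dev/null
python3 -m inch '[{"ax":0,"ay":0,"az":0,"x":0,"y":0,"z":0,"hand":1},{"ax":0,"ay":0,"az":0,"x":0,"y":0,"z":0,"hand":1},{"ax":0,"ay":0,"az":0,"x":0,"y":0,"z":0,"hand":1}]' >/dev/null; python3 d.py sta
python3 - <<'E'
from h import *
c=read_camera("side");s=c["img"][:,:,::-1];cv2.imwrite("pics/s5.png",cv2.resize(s[110:370,230:490],(600,600)))
ex=np.array([np.cos(.108),np.sin(.108),0]);o=np.array([.596,-.208,.085])
for a in(.4,.5,.6):
    p=proj(c,o+.118*(np.sin(a)*ex+np.cos(a)*np.array([0,0,1])))[0];print(a,((p-[230,110])*600/260).round(0))
E
```

```text
t 16.6167 now x,y,tip h mm [31.5 -0.7 64.5] F [-7.5 -0.4  3.1] Fx -7.5 open 0.0
t 17.2833 now x,y,tip h mm [-54.7  -0.2 159.6] F [ 0.3  0.5 -1.2] Fx 0.4 open -0.0
0.4 [425. 368.]
0.5 [436. 369.]
0.6 [445. 370.]
```

View pics/s5.png

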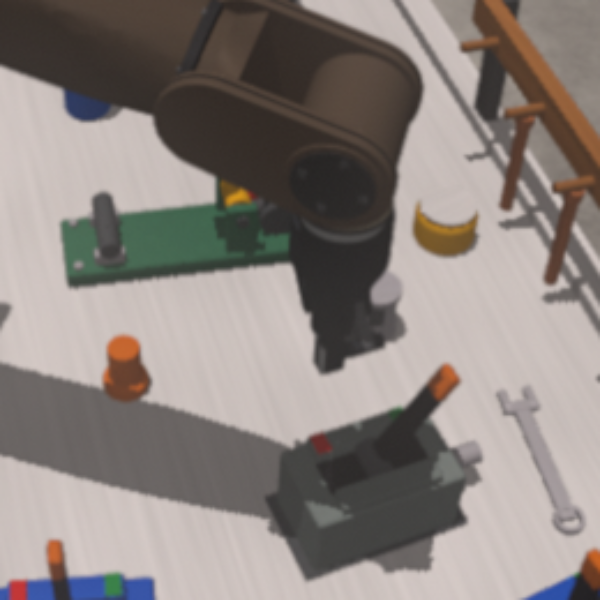

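The lever tip at (447,375) matches the 0.6 rad prediction of (445,370). The lap bar is not over the spool, so the lap arm is still open. The tool is clear and the wrist force is about zero.

```bash
python3 -c "from plant import *;print(sign_off())"
```

```text
the job is handed in; nothing more can be done
None
```

I opened the lap arm, reset the cutout lever at OFF, threw it to ON, and handed the job in after about 17 s of the 72 s. `sign_off` gave no verdict.

- **Lap arm:** I pushed the raising post past its balance point. It fell onto its open stop, seen at about 1.2 rad before I touched the lever. In the last picture the wrist partly hides it, but the bar is not over the spool, so it is still open.
- **OFF:** The lever resisted at 8–9 N. At about -0.65 rad the force rose to 14.5 N with the finger almost still. That is about 15 N at 55 mm, below the 20 N at which the stop gives. The rise was more gradual than I expected from a firm stop, but the latch then let the lever through freely.
- **ON:** The lever went over at 2–3 N, and the force rose to 7.5 N at the ON stop. In the last picture its tip is within a few pixels of where 0.6 rad should put it. My finger-position estimate read slightly over 0.6 rad, which fits a few millimetres of calibration error.
- **Final state:** The tool was lifted clear with about zero wrist force. The orange plug and silver cage looked unmoved, and the tool did not come near the bottle or the handle. I made no separate measurement of any of the loose parts afterwards.

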